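# Find the full hardware tin and put it away

### The arm

A 6-joint arm with a two-finger parallel gripper is mounted at the origin on the work surface. World frame = base frame: x ahead of the robot, y to its left, z up, the work surface at z = 0. Lengths are in mm, angles in degrees, forces in N, time in s.
With the tool pointing down it reaches from about 375 to 925 mm from the base axis. Payload 5.7 kg.
Tool frame: the origin (TCP) lies between the finger pads; the fingertips stand 25 mm ahead of it and the grasp point (between the pads) lies 6 mm ahead of it; z points along the fingers, x is the direction in which the jaws open and shut, and the axes are right-handed (so a half turn about z gives the same grasp; the last joint's range is limited). The gripper opens to 88 mm and grips with 3 to 60 N. Pads are 20 mm wide; open, the fingers measure 115 mm over their backs; the gripper's body (75 mm by 178 mm) begins 61 mm behind the grasp point.
Start: joints at [56.946, 20.558, 86.54, -0, 72.909, -6.595], TCP at [267.325, 537.124, 247.623] pointing down, gripper open.
Joint ranges: [-170.27, 170.27], [-57.76, 135], [12.27, 136.19], [-55.21, 235.2], [11.17, 155.16], [-170.74, 170.74]. Speed limits (degrees/s): [136.94, 136.94, 180, 180, 180, 180].

### API

Orientations are given as [roll, pitch, yaw] about the fixed x, y, z axes, in that order (R = Rz(yaw) Ry(pitch) Rx(roll)).
In Python, from rig import monitor, snapshot, get_calibration, r gives the robot as it stands.
- The arm moves only by the tool send_rows, never from a script. Its argument "deltas" is a list of rows, each a list of 5 numbers: the opening, from 0 (shut) to 1 (fully open), then the shift along the tool's x, y, z in cm, then the turn about the tool's z in degrees. A call has 1 to 5 rows; each row shifts and turns the commanded pose from where the row before left it, along the tool's axes as they then stand; what a row does not reach is not made up. A row lasts 1/12 s, in which the tool goes at most 41.7 mm and 7.16 degrees, less where a joint would pass 70% of its speed; a pose out of reach is approached as far as the arm can. A call is refused whole if a number of a shift passes 4.17 or a number of a turn 7.16, either way. A call with a gripper value outside its range is refused whole. The fingers move at their own pace and stop on an object; "newtons" is the grip in N (left out, the last holds). Time passes only in rows, so rows that do not move let the fingers close. It gives the time, the measured TCP pose, the force and the opening at its end, in the units of the state.
- monitor.observe(): the state, without advancing time (a new reading comes with each control period).
- snapshot(name): name is "scene" or "top" or "wrist"; returns (picture, depth): 480x640x3 uint8, red, green, blue; 480x640 float32, mm along the optical axis (not along the pixel's ray), 0 where there is no reading.
- get_calibration(name): a dict with "vfov" (degrees; the focal length in pixels is half the picture's height over the tangent of half this angle, whatever the lens; pixels are square), "cx", "cy" (the principal point, pixels), "k1" (the pictures are not rectified: a ray, as slopes to the right and down, at radius r is drawn at 1 + k1 r^2 times it, then the intrinsics apply), "world_from_camera" (4x4, takes a point from camera to world coordinates). Camera axes: x right, y down, z forward; pixel columns grow to the right and rows downward; lengths in mm; the calibration is good to about 2 mm. A picture is of the moment at which its call begins: read the wrist's pose just before it. get_calibration takes no time and is no camera call; for the wrist camera it gives the pose at the moment of the call.
- r.sign_off(): hands the job in, once; it reports no verdict.
The state is a dict: "time_s": time; "joints": joint angles; "qvel": joint speeds; "joint_efforts": joint torques, N m; "ee_pos": TCP position; "tcp_rot": TCP orientation; "contact_force": force on the tool from outside, world axes, zero at the start; "moment": the same for the moment, N m; "gripper_width": finger opening in mm.
Only numpy, scipy, OpenCV 4.12 (cv2) and the standard library are available. Lean on these libraries where they do the work, as an engineer would, in place of code of your own. Each camera call takes 0.05 s, during which the arm holds its last target. There are 200 camera calls.

### The job

Three look-alike closed tins stand in the wooden rack, and only one is full of guitar hardware; you can tell it only by its weight. Set the full tin gently upright in the open drawer of the small cabinet, then push the drawer fully shut. The near-empty tins must end standing in the compartments they came from, no tin may tip over, and the sanding block, screwdriver and glue bottle are to be left alone.

Things in the scene. Friction and masses are not known exactly. Their poses are not given: they have to be found in the camera images.
- tin_a_mid (a point): centre (half-way up) of the tin in the left compartment of the rack (seen from the robot): upright round closed metal tin, 56 mm diameter, 70 mm high, z along its axis, up. The three tins look alike; two hold almost nothing (about 0.11 kg each in all), one is full of hardware (0.55 to 0.75 kg in all), and which one changes. Contents can shift a little inside.
- tin_b_mid (a point): centre (half-way up) of the tin in the middle compartment of the rack (seen from the robot): upright round closed metal tin, 56 mm diameter, 70 mm high, z along its axis, up. The three tins look alike; two hold almost nothing (about 0.11 kg each in all), one is full of hardware (0.55 to 0.75 kg in all), and which one changes. Contents can shift a little inside.
- tin_c_mid (a point): centre (half-way up) of the tin in the right compartment of the rack (seen from the robot): upright round closed metal tin, 56 mm diameter, 70 mm high, z along its axis, up. The three tins look alike; two hold almost nothing (about 0.11 kg each in all), one is full of hardware (0.55 to 0.75 kg in all), and which one changes. Contents can shift a little inside.
- rack: fixed wooden rack, 116 mm (x) by 336 mm (y), with a row of three open compartments along y (110 mm apart, about 104 mm square inside); origin under its centre. Its floor is 6 mm above the bench, its walls reach 22 mm above the bench, and a tin stands near the middle of each compartment. x points away from the robot at yaw 0.
- cab_drawer0 (a joint): how far the drawer of the small plywood cabinet is pulled out, in m: 0 fully shut, 0.15 fully out; it starts about 0.12 to 0.145 out. It slides freely (about 1 N of friction, no spring or latch) and stays where it is left.
- cab: fixed plywood cabinet with one drawer, 220 x 220 mm, 115 mm high; origin on the bench under its middle, x points to its back, along the drawer's shutting direction. The drawer is 175 mm long and 178 mm wide inside; its side walls reach 71 mm above its inner floor, which is 22 mm above the bench.
- drawer_spot (a point): point on the drawer's inner floor where a tin can be set while the drawer is out: midway between the side walls, 52 mm behind the inner face of the front wall; moves with the drawer. x points in the shutting direction, z up. With the drawer out by d, the cabinet's front edge and top begin d - 58 mm from this point towards +x.
- cab_drawer0_handle (a point): middle of the drawer's handle, a level bar 110 mm long, 11 mm thick, along y, 77 mm above the bench, its axis 35 mm in front of the drawer's front panel (214 mm wide, from 14 to 103 mm above the bench). x points in the shutting direction; moves with the drawer. The drawer can be pushed shut by this bar or by the panel.
- sander: bystander: cork-faced wooden sanding block, 100 x 60 x 34 mm, loose on the bench; origin under its centre
- driver: bystander: screwdriver lying loose on the bench, about 200 mm long; origin under its middle
- glue: bystander: closed white glue bottle standing loose on the bench, 56 mm diameter, 130 mm high; origin under its centre
Not all that is in view belongs to the job. Leave any pink or red look-alike of the part that bears tin_a_mid alone.

How it is judged:
By the outcome, as a careful person would: the job done as asked, in the order asked, and still so for the second after the job is handed in, with the robot touching nothing.
It also fails if it takes over 67 s, if anything falls off the work surface, if the arm or the gripper's body presses on something with over 40 N, if the wrist force passes 120 N, or if a joint passes its speed limit or range.

## Working session

There is one attempt and no reset: what is moved stays moved. The work goes in short steps, Python scripts to look and compute and a tool call to move; the robot and the scene stay as the last step left them, time stands still between calls to the robot, and variables do not carry over. Pictures are saved under pics/ and viewed, about 8 in all and at most 12, crops included, and the job is handed in when it is done.

Besides the shell and the picture viewer there is one more tool, called by a JSON object that holds its "op" and its "data", one argument or row to a line. send_rows: Moves the arm, as the interface text tells. Its arguments: {"type":"object","properties":{"deltas":{"type":"array","items":{"type":"array","items":{"type":"number"}}},"newtons":{"type":"number"}},"required":["deltas"]}

```bash
mkdir -p pics; ls; cat > h.py <<'E'
import numpy as np, cv2
from rig import monitor, snapshot, get_calibration, r
def K(c): 
    f=240/np.tan(np.radians(c["vfov"])/2); return f
def px2w(c,u,v,d):
    f=K(c); x=(np.asarray(u,float)-c["cx"])/f; y=(np.asarray(v,float)-c["cy"])/f
    xu,yu=x,y
    for _ in range(10):
        s=1+c["k1"]*(xu**2+yu**2); xu,yu=x/s,y/s
    d=np.asarray(d,float); P=np.stack([xu*d,yu*d,d,np.ones_like(d)],-1)
    return (P@np.array(c["world_from_camera"]).T)[...,:3]
def cloud(c,dep):
    v,u=np.mgrid[0:480,0:640]; W=px2w(c,u,v,dep); W[dep<=0]=np.nan; return W
def ray(c,u,v):
    o=np.array(c["world_from_camera"])[:3,3]; d=px2w(c,u,v,1000.)-o; return o,d/np.linalg.norm(d)
def grab(n):
    c=get_calibration(n); p,d=snapshot(n); return c,p,d
E
python3 - <<'E'
from h import *
for n in("scene","top"):
    c,p,d=grab(n); cv2.imwrite(f"pics/{n}0.png",p[...,::-1]); np.savez(f"{n}0.npz",p=p,d=d)
    print(n,{k:np.round(v,3).tolist() for k,v in c.items()},(d>0).mean())
print(monitor.observe())
E
```

```text
pics
scene {'vfov': 56.868, 'cx': 314.516, 'cy': 239.029, 'k1': -0.012, 'world_from_camera': [[0.666, 0.527, -0.528, 1018.274], [0.746, -0.49, 0.452, -376.851], [-0.02, -0.695, -0.719, 694.864], [0.0, 0.0, 0.0, 1.0]]} 0.9959016927083333
top {'vfov': 57.832, 'cx': 315.362, 'cy': 243.015, 'k1': -0.013, 'world_from_camera': [[-0.006, -0.994, 0.109, 474.28], [-1.0, 0.005, -0.01, -7.383], [0.009, -0.109, -0.994, 977.184], [0.0, 0.0, 0.0, 1.0]]} 0.995927734375
{'time_s': 0.1, 'joints': array([ 5.69454679e+01,  2.05920491e+01,  8.65905993e+01, -6.70566455e-05,
        7.29085761e+01, -6.59351882e+00]), 'qvel': array([ 0.00754798, -0.03382391, -0.13718717,  0.05169731,  0.03391327,
       -0.09789102]), 'joint_efforts': array([-5.88901930e-04, -5.16353202e+01, -2.71406472e+01,  6.77506230e-02,
        2.75514572e-02, -9.28037764e-06]), 'ee_pos': array([267.04043863, 536.67064727, 246.92642548]), 'tcp_rot': array([-1.79989589e+02,  9.06284659e-02,  6.35390147e+01]), 'contact_force': array([0.46340285, 0.38786586, 0.58848744]), 'moment': array([ 0.00388181,  0.02453566, -0.0322107 ]), 'gripper_width': 87.80567412559596}
```

View pics/top0.png

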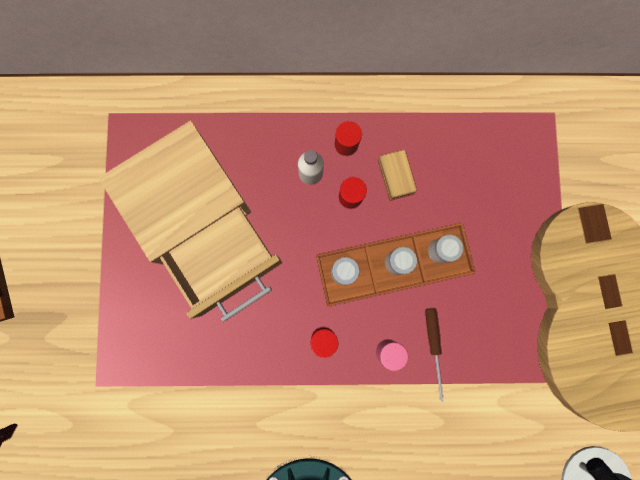

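View pics/scene0.png

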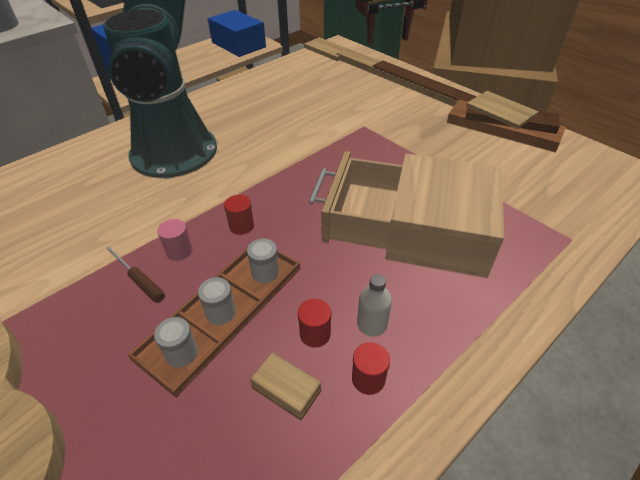

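The top view shows the rack with three grey tins at (345,271) left, (403,261) middle and (449,249) right. Red or pink look-alikes stand at (349,135), (353,191), (324,343) and (394,356), outside the rack; the tins meant are the grey ones in it. The drawer is open, with its handle at about (245,303). The scene view shows the same tins at (262,258), (216,300) and (175,340).

```bash
cat > m.py <<'E'
from h import *
from scipy.optimize import minimize
C={n:get_calibration(n) for n in("scene","top")}
D={n:np.load(n+"0.npz") for n in C}
W={n:cloud(C[n],D[n]["d"]) for n in C}
tins={}
for k,(u,v) in dict(a=(345,271),b=(403,261),c=(449,249)).items():
    w0=W["top"][v,u]
    out=[]
    for n in C:
        w=W[n].reshape(-1,3); m=(np.hypot(*(w[:,:2]-w0[:2]).T)<45)&(w[:,2]>w0[2]-8)
        q=w[m]; (x,y),rr=cv2.minEnclosingCircle(q[:,:2].astype(np.float32)); out.append((x,y,np.median(q[:,2]),rr,m.sum()))
    tins[k]=out; print(k,np.round(out,1).tolist())
# rack: wall-top rect & cab
w=W["top"].reshape(-1,3)
def rect(m):
    rr=cv2.minAreaRect(w[m][:,:2].astype(np.float32)); return np.round(rr[0],1),np.round(rr[1],1),round(rr[2],2)
t0=W["top"][261,403]
g=D["top"]["p"].reshape(-1,3).astype(int)
u=np.tile(np.arange(640),480); v=np.repeat(np.arange(480),640)
m=(u>310)&(u<480)&(v>218)&(v<310)&(w[:,2]>13)&(w[:,2]<27)
print("rack",rect(m),np.median(w[m][:,2]))
m=(u<260)&(u>95)&(v>110)&(v<270)&(w[:,2]>108)&(w[:,2]<125); print("cabtop",rect(m),np.median(w[m][:,2]))
m=(u<285)&(u>180)&(v>255)&(v<320)&(w[:,2]>95)&(w[:,2]<108); print("panel top",rect(m),np.median(w[m][:,2]),m.sum())
m=(u<285)&(u>200)&(v>270)&(v<325)&(w[:,2]>68)&(w[:,2]<88); print("handle",rect(m),np.median(w[m][:,2]),m.sum())
m=(u<250)&(u>190)&(v>230)&(v<290)&(w[:,2]>15)&(w[:,2]<30); print("floor",rect(m),np.median(w[m][:,2]),m.sum())
print("bench",np.nanmedian(W["top"][300:330,500:530,2]))
for n,uv in dict(glue=(310,160),r1=(349,132),r2=(353,188),r3=(324,343),p=(394,356),driver=(433,330),sander=(397,174)).items(): print(n,np.round(W["top"][uv[1],uv[0]]))
E
python3 m.py
```

```text
a [[514.8, -80.0, 75.7, 30.3, 604.0], [514.4, -78.1, 76.0, 28.6, 597.0]]
b [[535.6, -200.3, 76.8, 29.1, 731.0], [535.4, -198.6, 76.0, 28.7, 581.0]]
c [[560.4, -298.3, 76.8, 29.7, 898.0], [560.8, -297.4, 76.0, 29.1, 566.0]]
rack (array([ 503.7, -200.2]), array([172.9, 337.6]), 12.05) 21.000778563886684
cabtop (array([677.8, 277.4]), array([208.1, 221.1]), 33.05) 114.92453590437708
panel top (array([502.3, 161.5]), array([ 58.9, 213.2]), 32.5) 102.33482226666376 864
handle (array([457. , 142.5]), array([ 41.6, 156.4]), 32.41) 81.01109306003656 486
floor (array([542.7, 194.1]), array([130.2, 128.3]), 89.76) 22.062169272607946 3068
bench 0.9581178882295376
glue [734.  -6. 130.]
r1 [816. -91.  67.]
r2 [691. -97.  72.]
r3 [367. -33.  72.]
p [ 339. -176.   67.]
driver [ 388. -270.   25.]
sander [ 732. -200.   30.]
```

```bash
cat > m2.py <<'E'
exec(open("m.py").read().split("# rack")[0].replace("print(","(lambda *a:0)("))
for n in C:
    w=W[n].reshape(-1,3); 
    for y in (32.2,32.8):
        e=np.array([np.cos(np.radians(y)),np.sin(np.radians(y))]); f=np.array([-e[1],e[0]])
        o=np.array([678,277.4]); X=(w[:,:2]-o)@e; Y=(w[:,:2]-o)@f; z=w[:,2]
        P=lambda nm,m:print(n,y,nm,m.sum(),"X",np.round(np.percentile(X[m],[1,5,50,95,99]),1),"Y",np.round(np.percentile(Y[m],[1,5,50,95,99]),1),"z",np.round(np.median(z[m]),1))
        near=(abs(X)<330)&(abs(Y)<130)
        P("top",near&(abs(z-115)<2.5)&(X>-120))
        t=near&(abs(z-103)<2.5)&(X<-150); P("panel",t)
        P("handle",near&(abs(z-81)<3)&(X<-240-5)&(X>-320))
        P("floor",near&(abs(z-22)<2.5)&(X<-100)&(X>-240))
        P("sidewalls",near&(abs(z-93)<2)&(X<-120)&(X>-220))
        k=t&(abs(Y)<100); print("  panel slope deg",np.degrees(np.polyfit(Y[k],X[k],1)[0]))
E
python3 m2.py
```

```text
scene 32.2 top 7290 X [-101.3  -92.7    2.3   92.7  100.3] Y [-111.8 -105.   -16.4   94.5  106.1] z 114.7
scene 32.2 panel 409 X [-241.  -239.8 -233.1 -226.3 -225.6] Y [-112.  -104.4  -18.2   87.7   96.5] z 102.2
scene 32.2 handle 218 X [-281.3 -279.8 -273.3 -251.5 -248.2] Y [-65.4 -61.5 -11.4  41.8  47.7] z 80.9
scene 32.2 floor 1513 X [-222.  -216.5 -164.5 -114.2 -109.8] Y [-102.   -98.4   27.6   81.5   86.1] z 21.7
scene 32.2 sidewalls 236 X [-219.6 -219.1 -171.4 -125.1 -121.6] Y [-101.4 -100.3  -93.6   89.7   91.5] z 92.6
  panel slope deg -0.8501438203066525
scene 32.8 top 7290 X [-101.5  -92.9    2.3   92.2  100. ] Y [-111.8 -105.1  -16.5   94.5  105.9] z 114.7
scene 32.8 panel 409 X [-240.7 -239.8 -233.3 -226.7 -225.9] Y [-109.5 -101.9  -15.8   90.1   99. ] z 102.2
scene 32.8 handle 218 X [-280.9 -280.1 -273.4 -251.4 -248. ] Y [-62.5 -58.6  -8.6  44.6  50.5] z 80.9
scene 32.8 floor 1515 X [-222.1 -216.4 -164.1 -113.9 -109.4] Y [-100.5  -96.9   29.1   83.2   88. ] z 21.7
scene 32.8 sidewalls 231 X [-219.9 -217.8 -170.3 -125.3 -121.3] Y [-99.6 -98.3 -92.1  91.4  93.2] z 92.6
  p
[... 435 characters left out ...]
6] z 22.1
top 32.2 sidewalls 315 X [-220.  -219.6 -182.  -125.7 -121.8] Y [-98.4 -97.4  -8.2  90.2  91.5] z 92.9
  panel slope deg -0.3491275351535899
top 32.8 top 9822 X [-101.3  -93.2   -2.2   92.2  100.6] Y [-108.1  -98.7    0.6   98.9  107.5] z 114.9
top 32.8 panel 696 X [-239.5 -238.5 -232.1 -225.3 -224.3] Y [-106.   -97.2   -1.7   94.3  102. ] z 102.7
top 32.8 handle 338 X [-278.9 -278.3 -272.2 -250.  -246.1] Y [-59.5 -54.   -2.8  49.4  54.3] z 81.1
top 32.8 floor 3411 X [-209.  -204.6 -155.5 -105.6 -101.2] Y [-85.5 -78.6   0.6  79.1  86.3] z 22.1
top 32.8 sidewalls 310 X [-219.9 -219.5 -181.  -125.7 -121.6] Y [-96.2 -95.6   6.7  92.1  93. ] z 92.8
  panel slope deg 0.27771805395641924
```

{"op": "send_rows", "data": {
  "deltas": [
    [1,0,0,0,6.5],
    [1,0,0,0,6.5],
    [1,0,0,0,6.5]
  ]
}}

```text
time_s: 0.35
ee_pos: [267.1, 536.8, 247.1]
tcp_rot: [180.0, 0.1, 43.7]
contact_force: [0.6, -0.1, 0.5]
gripper_width: 87.6
```

{"op": "send_rows", "data": {
  "deltas": [
    [1,0,0,0,6.75],
    [1,0,0,0,6.75],
    [1,0,0,0,6.75],
    [1,0,0,0,6.75],
    [1,0,0,0,6.75]
  ]
}}

```text
time_s: 0.77
ee_pos: [267.1, 536.8, 247.1]
tcp_rot: [180.0, 0.0, 10.0]
contact_force: [0.1, -0.1, -0.4]
gripper_width: 87.8
```

{"op": "send_rows", "data": {
  "deltas": [
    [1,0,0,0,6.75],
    [1,0,0,0,6.75],
    [1,0,0,0,6.75],
    [1,0,0,0,6.75],
    [1,0,0,0,6.75]
  ]
}}

```text
time_s: 1.18
ee_pos: [267.1, 536.8, 247.1]
tcp_rot: [179.9, 0.0, -23.8]
contact_force: [-0.3, 0.4, -1.0]
gripper_width: 87.6
```

{"op": "send_rows", "data": {
  "deltas": [
    [1,0,0,0,6.75],
    [1,0,0,0,6.75],
    [1,0,0,0,6.75],
    [1,0,0,0,6.75],
    [1,0,0,0,6.75]
  ]
}}

```text
time_s: 1.6
ee_pos: [267.1, 536.8, 247.1]
tcp_rot: [179.9, -0.0, -57.5]
contact_force: [0.3, -0.3, 0.2]
gripper_width: 88.2
```

{"op": "send_rows", "data": {
  "deltas": [
    [1,3.26,0.63,0,0],
    [1,3.26,0.63,0,0],
    [1,3.26,0.63,0,0],
    [1,3.26,0.63,0,0],
    [1,3.26,0.63,0,0]
  ]
}}

```text
time_s: 2.02
ee_pos: [329.1, 381.4, 247.3]
tcp_rot: [180.0, -0.0, -57.2]
contact_force: [-0.0, 0.7, 0.1]
gripper_width: 87.6
```

{"op": "send_rows", "data": {
  "deltas": [
    [1,3.26,0.63,0,0],
    [1,3.26,0.63,0,0],
    [1,3.26,0.63,0,0],
    [1,3.26,0.63,0,0],
    [1,3.26,0.63,0,0]
  ]
}}

```text
time_s: 2.43
ee_pos: [390.9, 227.4, 247.5]
tcp_rot: [180.0, 0.0, -57.2]
contact_force: [1.5, -0.2, 0.6]
gripper_width: 87.9
```

{"op": "send_rows", "data": {
  "deltas": [
    [1,3.26,0.63,0,0],
    [1,3.26,0.63,0,0],
    [1,3.26,0.63,0,0],
    [1,3.26,0.63,0,0],
    [1,3.26,0.63,0,0]
  ]
}}

```text
time_s: 2.85
ee_pos: [452.7, 73.2, 247.5]
tcp_rot: [180.0, 0.0, -57.2]
contact_force: [1.1, 1.2, 0.7]
gripper_width: 87.8
```

{"op": "send_rows", "data": {
  "deltas": [
    [1,3.26,0.63,0,0],
    [1,3.26,0.63,0,0],
    [1,3.26,0.63,0,0],
    [1,3.26,0.63,0,0],
    [1,3.26,0.63,0,0]
  ]
}}

```text
time_s: 3.27
ee_pos: [514.5, -80.8, 247.4]
tcp_rot: [180.0, 0.0, -57.2]
contact_force: [0.9, -0.5, 0.9]
gripper_width: 87.7
```

{"op": "send_rows", "data": {
  "deltas": [
    [1,0,0,0,0],
    [1,0,0,0,0],
    [1,0,0,0,0]
  ]
}}

```text
time_s: 3.52
ee_pos: [513.8, -78.7, 247.2]
tcp_rot: [180.0, 0.1, -57.2]
contact_force: [0.9, 0.6, 0.1]
gripper_width: 87.8
```

```bash
cat > wl.py <<'E'
from h import *
import sys
c,p,d=grab("wrist"); cv2.imwrite(f"pics/{sys.argv[1]}.png",p[...,::-1]); w=cloud(c,d).reshape(-1,3)
for k,(x,y) in dict(a=(514.6,-79),b=(535.5,-199.5),c=(560.6,-298)).items():
    m=(np.hypot(w[:,0]-x,w[:,1]-y)<45)&(abs(w[:,2]-76)<6)
    if m.sum()>50:
        q=w[m]; (a,b),rr=cv2.minEnclosingCircle(q[:,:2].astype(np.float32)); print(k,round(a,1),round(b,1),round(rr,1),np.round(np.median(q[:,2]),1),m.sum())
E
python3 wl.py w1
```

```text
a 516.2 -79.7 28.8 75.4 3665
b 537.0 -200.1 29.3 75.4 2358
c 563.6 -296.1 28.7 75.4 1385
```

View pics/w1.png

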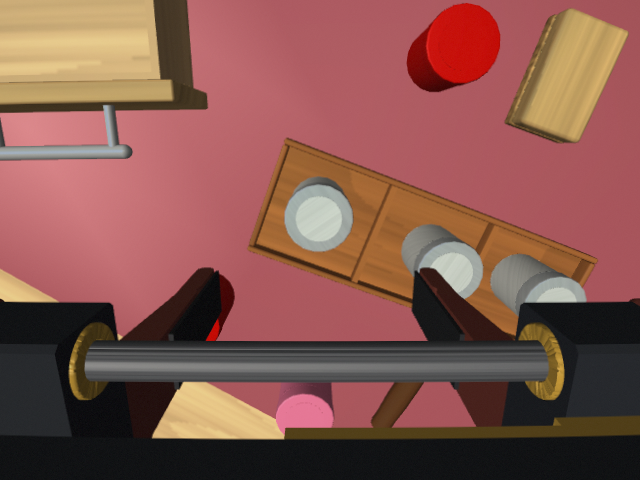

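The wrist view shows the grey tin a at (319,218) in the rack's left compartment, with b at (447,268) and c at (545,300). It agrees with the top view to 2 mm.

{"op": "send_rows", "data": {
  "deltas": [
    [1,0.08,0,3.2,0],
    [1,0,0,3.2,0],
    [1,0,0,3.2,0],
    [1,0,0,3.2,0],
    [1,0,0,2.8,0]
  ],
  "newtons": 25
}}

```text
time_s: 3.98
ee_pos: [513.8, -78.1, 90.3]
tcp_rot: [180.0, 0.0, -57.1]
contact_force: [0.4, -0.4, -0.3]
gripper_width: 87.7
```

{"op": "send_rows", "data": {
  "deltas": [
    [1,0,0,2,0],
    [1,0,0,1,0],
    [1,0,0,0,0],
    [0.5,0,0,0,0],
    [0.5,0,0,0,0]
  ]
}}

```text
time_s: 4.4
ee_pos: [515.8, -79.7, 62.9]
tcp_rot: [-179.9, -0.1, -57.2]
contact_force: [-0.1, 0.4, 0.2]
gripper_width: 78.0
```

{"op": "send_rows", "data": {
  "deltas": [
    [0.5,0,0,0,0],
    [0.5,0,0,0,0],
    [0.5,0,0,0,0],
    [0.5,0,0,0,0],
    [0.5,0,0,0,0]
  ]
}}

```text
time_s: 4.82
ee_pos: [515.5, -80.1, 62.5]
tcp_rot: [-179.9, -0.1, -57.2]
contact_force: [-0.7, 0.8, 7.3]
gripper_width: 56.3
```

{"op": "send_rows", "data": {
  "deltas": [
    [0.5,0,0,0,0],
    [0.5,0,0,0,0],
    [0.5,0,0,0,0],
    [0.5,0,0,0,0],
    [0.5,0,0,0,0]
  ]
}}

```text
time_s: 5.23
ee_pos: [515.5, -80.1, 62.5]
tcp_rot: [-180.0, -0.1, -57.2]
contact_force: [-0.6, 1.7, 6.7]
gripper_width: 56.5
```

{"op": "send_rows", "data": {
  "deltas": [
    [0.3,0,0,-0.4,0],
    [0.3,0,0,-0.8,0],
    [0.3,0,0,-0.8,0],
    [0.3,0,0,-0.6,0],
    [0.3,0,0,0,0]
  ]
}}

```text
time_s: 5.65
ee_pos: [515.9, -80.2, 89.2]
tcp_rot: [-179.9, -0.1, -57.2]
contact_force: [0.1, 0.0, -1.4]
gripper_width: 56.6
```

{"op": "send_rows", "data": {
  "deltas": [
    [0.3,0,0,0,0],
    [0.3,0,0,0,0],
    [0.3,0,0,0,0],
    [0.3,0,0,0,0]
  ]
}}

```text
time_s: 5.98
ee_pos: [514.6, -79.8, 87.3]
tcp_rot: [180.0, 0.0, -57.2]
contact_force: [0.5, -0.4, -1.9]
gripper_width: 56.5
```

{"op": "send_rows", "data": {
  "deltas": [
    [0.3,0,0,0,0],
    [0.3,0,0,0,0]
  ]
}}

```text
time_s: 6.15
ee_pos: [514.8, -79.9, 87.4]
tcp_rot: [180.0, 0.0, -57.2]
contact_force: [-0.3, 0.5, -1.2]
gripper_width: 56.3
```

Tin a weighs about 1.5 N, so it is near-empty. I'll set it back and go to b.

{"op": "send_rows", "data": {
  "deltas": [
    [0.3,0,0,0.9,0],
    [0.3,0,0,0.8,0],
    [0.3,0,0,0.5,0],
    [0.3,0,0,0.3,0],
    [0.3,0,0,0.1,0]
  ]
}}

```text
time_s: 6.57
ee_pos: [514.1, -79.4, 61.9]
tcp_rot: [179.9, 0.1, -57.2]
contact_force: [-6.5, 2.9, 26.3]
gripper_width: 56.5
```

{"op": "send_rows", "data": {
  "deltas": [
    [0.3,0,0,0,0],
    [0.3,0,0,0,0],
    [0.8,0,0,0,0],
    [1,0,0,0,0],
    [1,0,0,0,0]
  ]
}}

```text
time_s: 6.98
ee_pos: [515.0, -80.0, 61.4]
tcp_rot: [180.0, -0.0, -57.2]
contact_force: [-0.1, -0.8, -1.3]
gripper_width: 73.2
```

{"op": "send_rows", "data": {
  "deltas": [
    [1,0,0,0,0],
    [1,0,0,0,0],
    [1,0,0,-1,0],
    [1,0,0,-3,0],
    [1,0,0,-3,0]
  ]
}}

```text
time_s: 7.4
ee_pos: [513.7, -79.6, 131.9]
tcp_rot: [179.9, 0.2, -57.2]
contact_force: [0.6, -0.4, 0.4]
gripper_width: 87.6
```

{"op": "send_rows", "data": {
  "deltas": [
    [1,2.81,1.19,0,0],
    [1,2.81,1.19,0,0],
    [1,2.81,1.19,0,0],
    [1,2.81,1.19,0,0],
    [1,0,0,0,0]
  ]
}}

```text
time_s: 7.82
ee_pos: [538.1, -205.7, 133.1]
tcp_rot: [-179.9, -0.3, -57.4]
contact_force: [0.4, -0.2, -0.1]
gripper_width: 88.1
```

{"op": "send_rows", "data": {
  "deltas": [
    [1,0,0,0,0],
    [1,0,0,2,0],
    [1,0,0,2.5,0],
    [1,0,0,1.5,0],
    [1,0,0,1,0]
  ]
}}

```text
time_s: 8.23
ee_pos: [534.3, -198.3, 60.3]
tcp_rot: [179.9, 0.2, -57.2]
contact_force: [0.1, 0.4, 0.8]
gripper_width: 87.6
```

{"op": "send_rows", "data": {
  "deltas": [
    [1,0,0,0,0],
    [1,0,0,0,0],
    [0.5,0,0,0,0],
    [0.5,0,0,0,0],
    [0.5,0,0,0,0]
  ]
}}

```text
time_s: 8.65
ee_pos: [536.5, -200.4, 62.7]
tcp_rot: [-179.9, -0.1, -57.2]
contact_force: [-1.3, 0.1, -0.1]
gripper_width: 71.0
```

{"op": "send_rows", "data": {
  "deltas": [
    [0.5,0,0,0,0],
    [0.5,0,0,0,0],
    [0.5,0,0,0,0],
    [0.5,0,0,0,0],
    [0.5,0,0,0,0]
  ]
}}

```text
time_s: 9.07
ee_pos: [536.1, -200.4, 62.1]
tcp_rot: [-180.0, -0.0, -57.2]
contact_force: [-0.1, -0.4, 4.7]
gripper_width: 55.8
```

{"op": "send_rows", "data": {
  "deltas": [
    [0.3,0,0,-0.4,0],
    [0.3,0,0,-0.8,0],
    [0.3,0,0,-0.8,0],
    [0.3,0,0,-0.6,0],
    [0.3,0,0,0,0]
  ],
  "newtons": 30
}}

```text
time_s: 9.48
ee_pos: [536.8, -200.7, 89.4]
tcp_rot: [-179.9, -0.1, -57.2]
contact_force: [0.1, -0.1, -0.8]
gripper_width: 55.9
```

{"op": "send_rows", "data": {
  "deltas": [
    [0.3,0,0,0,0],
    [0.3,0,0,0,0],
    [0.3,0,0,0,0],
    [0.3,0,0,0,0]
  ]
}}

```text
time_s: 9.82
ee_pos: [535.5, -200.0, 87.3]
tcp_rot: [180.0, 0.0, -57.2]
contact_force: [0.2, -0.8, -0.9]
gripper_width: 55.9
```

{"op": "send_rows", "data": {
  "deltas": [
    [0.3,0,0,0,0],
    [0.3,0,0,0,0]
  ]
}}

```text
time_s: 9.98
ee_pos: [535.6, -200.1, 87.4]
tcp_rot: [180.0, 0.0, -57.2]
contact_force: [-0.5, -0.6, -0.4]
gripper_width: 56.0
```

Tin b is light too, so c should be the full one. I'll set b back and grip c.

{"op": "send_rows", "data": {
  "deltas": [
    [0.3,0,0,0.8,0],
    [0.3,0,0,0.8,0],
    [0.3,0,0,0.4,0],
    [0.3,0,0,0.3,0],
    [0.3,0,0,0.2,0]
  ]
}}

```text
time_s: 10.4
ee_pos: [535.2, -199.9, 62.0]
tcp_rot: [179.9, 0.1, -57.2]
contact_force: [-6.2, 3.6, 23.7]
gripper_width: 55.8
```

{"op": "send_rows", "data": {
  "deltas": [
    [0.3,0,0,0,0],
    [0.3,0,0,0,0],
    [0.8,0,0,0,0],
    [1,0,0,0,0],
    [1,0,0,0,0]
  ]
}}

```text
time_s: 10.82
ee_pos: [536.0, -200.3, 62.8]
tcp_rot: [-180.0, -0.0, -57.2]
contact_force: [-1.1, -0.2, -0.0]
gripper_width: 72.3
```

{"op": "send_rows", "data": {
  "deltas": [
    [1,0,0,0,0],
    [1,0,0,0,0],
    [1,0,0,-1,0],
    [1,0,0,-3,0],
    [1,0,0,-3,0]
  ]
}}

```text
time_s: 11.23
ee_pos: [534.6, -199.6, 132.8]
tcp_rot: [179.9, 0.2, -57.2]
contact_force: [0.6, 0.1, 0.9]
gripper_width: 87.5
```

{"op": "send_rows", "data": {
  "deltas": [
    [1,2.39,0.78,0,0],
    [1,2.39,0.78,0,0],
    [1,2.39,0.78,0,0],
    [1,2.39,0.78,0,0],
    [1,0,0,0,0]
  ]
}}

```text
time_s: 11.65
ee_pos: [563.3, -302.4, 134.1]
tcp_rot: [-179.9, -0.3, -57.3]
contact_force: [-0.2, 0.3, 1.0]
gripper_width: 87.6
```

{"op": "send_rows", "data": {
  "deltas": [
    [1,0,0,0,0],
    [1,0,0,2,0],
    [1,0,0,2.5,0],
    [1,0,0,1.5,0],
    [1,0,0,0.9,0]
  ]
}}

```text
time_s: 12.07
ee_pos: [559.7, -295.2, 62.0]
tcp_rot: [179.9, 0.2, -57.2]
contact_force: [0.2, 0.2, 0.7]
gripper_width: 87.6
```

{"op": "send_rows", "data": {
  "deltas": [
    [1,0,0,0,0],
    [1,0,0,0,0],
    [0.5,0,0,0,0],
    [0.5,0,0,0,0],
    [0.5,0,0,0,0]
  ]
}}

```text
time_s: 12.48
ee_pos: [562.0, -297.8, 64.8]
tcp_rot: [-180.0, -0.1, -57.2]
contact_force: [0.1, -0.2, 0.2]
gripper_width: 71.3
```

{"op": "send_rows", "data": {
  "deltas": [
    [0.5,0,0,0,0],
    [0.5,0,0,0,0],
    [0.5,0,0,0,0],
    [0.5,0,0,0,0],
    [0.5,0,0,0,0]
  ]
}}

```text
time_s: 12.9
ee_pos: [562.0, -298.1, 64.4]
tcp_rot: [-180.0, -0.1, -57.2]
contact_force: [0.4, -1.5, 4.8]
gripper_width: 57.0
```

{"op": "send_rows", "data": {
  "deltas": [
    [0.3,0,0,-0.4,0],
    [0.3,0,0,-0.8,0],
    [0.3,0,0,-0.8,0],
    [0.3,0,0,-0.6,0],
    [0.3,0,0,0,0]
  ],
  "newtons": 35
}}

```text
time_s: 13.32
ee_pos: [561.9, -297.7, 91.1]
tcp_rot: [-180.0, -0.1, -57.2]
contact_force: [-0.1, -0.0, -6.2]
gripper_width: 57.2
```

{"op": "send_rows", "data": {
  "deltas": [
    [0.3,0,0,0,0],
    [0.3,0,0,0,0],
    [0.3,0,0,0,0],
    [0.3,0,0,0,0]
  ]
}}

```text
time_s: 13.65
ee_pos: [561.0, -297.2, 89.3]
tcp_rot: [180.0, 0.0, -57.2]
contact_force: [0.2, 0.0, -7.1]
gripper_width: 57.3
```

Tin c is full at about 7 N. I'll lift it and carry it over the drawer.

{"op": "send_rows", "data": {
  "deltas": [
    [0.3,0,0,-1,0],
    [0.3,0,0,-2.4,0],
    [0.3,0,0,-2.6,0],
    [0.3,0,0,-2.4,0],
    [0.3,0,0,-1.1,0]
  ]
}}

```text
time_s: 14.07
ee_pos: [562.8, -298.4, 188.6]
tcp_rot: [-179.9, -0.3, -57.2]
contact_force: [0.7, -0.5, -5.8]
gripper_width: 57.1
```

{"op": "send_rows", "data": {
  "deltas": [
    [0.3,-1.0,-0.56,0,0],
    [0.3,-1.6,-0.9,0,0],
    [0.3,-2.2,-1.24,0,0],
    [0.3,-2.2,-1.24,0,0],
    [0.3,-2.2,-1.24,0,0]
  ]
}}

```text
time_s: 14.48
ee_pos: [552.6, -188.4, 182.3]
tcp_rot: [179.9, 0.3, -57.2]
contact_force: [0.3, 0.4, -7.1]
gripper_width: 57.0
```

{"op": "send_rows", "data": {
  "deltas": [
    [0.3,-2.2,-1.24,0,0],
    [0.3,-2.2,-1.24,0,0],
    [0.3,-2.2,-1.24,0,0],
    [0.3,-2.2,-1.24,0,0],
    [0.3,-2.2,-1.24,0,0]
  ]
}}

```text
time_s: 14.9
ee_pos: [544.7, -62.5, 182.5]
tcp_rot: [179.8, 0.2, -57.2]
contact_force: [0.5, -0.3, -6.4]
gripper_width: 57.1
```

{"op": "send_rows", "data": {
  "deltas": [
    [0.3,-2.2,-1.24,0,0],
    [0.3,-2.2,-1.24,0,0],
    [0.3,-2.2,-1.24,0,0],
    [0.3,-2.2,-1.24,0,0],
    [0.3,-2.2,-1.24,0,0]
  ]
}}

```text
time_s: 15.32
ee_pos: [536.8, 62.8, 182.5]
tcp_rot: [179.8, 0.2, -57.2]
contact_force: [0.1, 0.7, -7.2]
gripper_width: 57.1
```

{"op": "send_rows", "data": {
  "deltas": [
    [0.3,-2.2,-1.24,0,0],
    [0.3,-2.2,-1.24,0,0],
    [0.3,-2.2,-1.24,0,0],
    [0.3,-2.2,-1.24,0,0],
    [0.3,-1.4,-0.79,0,0]
  ]
}}

```text
time_s: 15.73
ee_pos: [529.5, 180.2, 182.4]
tcp_rot: [179.8, 0.2, -57.1]
contact_force: [0.5, -0.5, -6.7]
gripper_width: 57.1
```

{"op": "send_rows", "data": {
  "deltas": [
    [0.3,-0.56,-0.32,0,0],
    [0.3,0,0,0,0],
    [0.3,0,0,0,0],
    [0.3,0,0,0,0]
  ]
}}

```text
time_s: 16.07
ee_pos: [532.0, 182.6, 183.9]
tcp_rot: [179.9, 0.0, -57.2]
contact_force: [-0.6, -0.5, -6.5]
gripper_width: 57.2
```

```bash
python3 - <<'E'
from h import *
P=[]
for n in("scene","top"):
    c,p,d=grab(n); P.append(p[...,::-1]); w=cloud(c,d).reshape(-1,3)
    e=np.array([np.cos(np.radians(32.6)),np.sin(np.radians(32.6))]); f=np.array([-e[1],e[0]]); o=np.array([678,277.4])
    X=(w[:,:2]-o)@e; Y=(w[:,:2]-o)@f; z=w[:,2]
    t=(abs(z-102.5)<2.5)&(X<-220)&(X>-250)&(abs(Y)<112); print(n,"panelX",np.round(np.percentile(X[t],[2,98]),1),t.sum())
    for k,(x,y) in dict(a=(514.6,-79),b=(535.5,-199.5)).items():
        m=(np.hypot(w[:,0]-x,w[:,1]-y)<45)&(abs(z-76)<6)
        if m.sum()>50: print(k,np.round(cv2.minEnclosingCircle(w[m][:,:2].astype(np.float32))[0],1),m.sum())
cv2.imwrite("pics/s2.png",np.hstack([cv2.resize(P[0],(400,300)),P[1][110:410,90:490]]))
s=monitor.observe(); g=s["ee_pos"]; print(g,s["contact_force"],s["gripper_width"]); q=g[:2]-o; print("tcp in cab",q@e,q@f)
E
```

```text
scene panelX [-240.5 -225.9] 436
a [513.7 -80.7] 553
b [ 535.4 -200.6] 702
top panelX [-239.1 -224.7] 649
a [513.  -78.2] 598
b [ 535.4 -198.2] 569
[532.65111622 182.38806068 184.34466046] [ 0.15766739 -0.30891032 -6.97607457] 57.07372342991858
tcp in cab -173.6391726743584 -1.7333038136354089
```

View pics/s2.png

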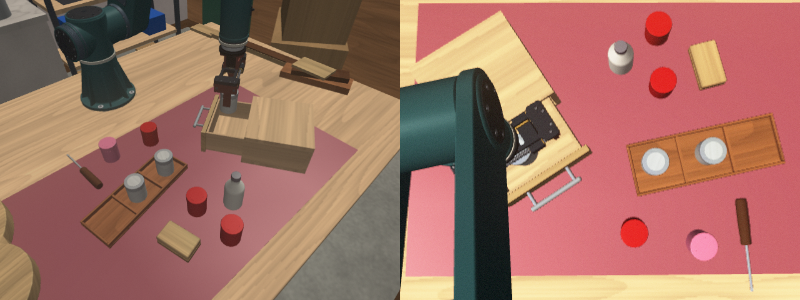

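The picture shows tins a and b standing in their compartments at (655,162) and (712,151), and tin c held over the open drawer. Now I'll lower it.

{"op": "send_rows", "data": {
  "deltas": [
    [0.3,0,0,1,0],
    [0.3,0,0,2,0],
    [0.3,0,0,2,0],
    [0.3,0,0,2,0],
    [0.3,0,0,1.5,0]
  ]
}}

```text
time_s: 16.58
ee_pos: [532.2, 182.4, 97.6]
tcp_rot: [179.9, 0.0, -57.3]
contact_force: [-0.8, 0.1, -7.0]
gripper_width: 56.9
```

{"op": "send_rows", "data": {
  "deltas": [
    [0.3,0,0,0.8,0],
    [0.3,0,0,0.4,0],
    [0.3,0,0,0,0],
    [0.3,0,0,0,0],
    [0.3,0,0,0,0]
  ]
}}

```text
time_s: 17.0
ee_pos: [533.9, 183.5, 88.6]
tcp_rot: [-179.9, -0.0, -57.2]
contact_force: [-0.2, -0.4, -5.9]
gripper_width: 57.1
```

{"op": "send_rows", "data": {
  "deltas": [
    [0.3,0,0,0.15,0],
    [0.3,0,0,0.15,0],
    [0.3,0,0,0.1,0],
    [0.3,0,0,0,0]
  ]
}}

```text
time_s: 17.33
ee_pos: [532.8, 183.4, 83.6]
tcp_rot: [180.0, -0.0, -57.2]
contact_force: [0.0, -0.3, -6.4]
gripper_width: 56.9
```

{"op": "send_rows", "data": {
  "deltas": [
    [0.3,0,0,0.1,0],
    [0.3,0,0,0.1,0],
    [0.3,0,0,0,0]
  ]
}}

```text
time_s: 17.58
ee_pos: [532.8, 183.4, 81.4]
tcp_rot: [180.0, 0.0, -57.2]
contact_force: [-0.1, 0.6, -7.3]
gripper_width: 56.7
```

{"op": "send_rows", "data": {
  "deltas": [
    [0.3,0,0,0.08,0],
    [0.3,0,0,0,0],
    [0.3,0,0,0,0]
  ]
}}

```text
time_s: 17.83
ee_pos: [532.9, 183.4, 80.8]
tcp_rot: [180.0, -0.0, -57.2]
contact_force: [1.2, 1.4, -6.5]
gripper_width: 56.9
```

{"op": "send_rows", "data": {
  "deltas": [
    [0.3,0,0,0.06,0],
    [0.3,0,0,0,0],
    [0.3,0,0,0,0]
  ]
}}

```text
time_s: 18.08
ee_pos: [533.0, 183.4, 80.4]
tcp_rot: [-180.0, -0.0, -57.2]
contact_force: [-0.4, -0.4, -4.8]
gripper_width: 56.7
```

Contact begins, so a touch more, then release and rise.

{"op": "send_rows", "data": {
  "deltas": [
    [0.3,0,0,0.05,0],
    [0.3,0,0,0,0],
    [0.3,0,0,0,0]
  ]
}}

```text
time_s: 18.33
ee_pos: [533.3, 183.6, 80.3]
tcp_rot: [-179.9, -0.0, -57.2]
contact_force: [-0.4, -0.2, 1.0]
gripper_width: 57.0
```

{"op": "send_rows", "data": {
  "deltas": [
    [0.7,0,0,0,0],
    [0.8,0,0,0,0],
    [0.95,0,0,0,0],
    [1,0,0,0,0],
    [1,0,0,0,0]
  ]
}}

```text
time_s: 18.75
ee_pos: [533.1, 183.4, 79.8]
tcp_rot: [-180.0, -0.0, -57.2]
contact_force: [-0.3, -0.5, 0.5]
gripper_width: 85.1
```

{"op": "send_rows", "data": {
  "deltas": [
    [1,0,0,0,0],
    [1,0,0,-1,0],
    [1,0,0,-2.5,0],
    [1,0,0,-3.5,0],
    [1,0,0,-3,0]
  ]
}}

```text
time_s: 19.17
ee_pos: [532.6, 183.3, 181.5]
tcp_rot: [180.0, 0.0, -57.2]
contact_force: [0.7, -0.8, 0.2]
gripper_width: 88.0
```

{"op": "send_rows", "data": {
  "deltas": [
    [1,0,0,-2,0],
    [0.5,0,0,0,0],
    [0,0,0,0,0],
    [0,0,0,0,0]
  ]
}}

```text
time_s: 19.5
ee_pos: [532.2, 183.3, 199.3]
tcp_rot: [179.9, 0.0, -57.2]
contact_force: [-0.3, -1.0, -0.5]
gripper_width: 71.3
```

{"op": "send_rows", "data": {
  "deltas": [
    [0,0,1.65,0,0],
    [0,0,3,0,0],
    [0,0,3,0,0],
    [0,0,3,0,0],
    [0,0,3,0,0]
  ]
}}

```text
time_s: 19.92
ee_pos: [415.5, 108.8, 198.0]
tcp_rot: [179.8, 0.1, -57.2]
contact_force: [-0.4, -0.4, 0.4]
gripper_width: 37.8
```

{"op": "send_rows", "data": {
  "deltas": [
    [0,0,1.2,0,0],
    [0,0,0,0,0],
    [0,0,0,0,0]
  ]
}}

```text
time_s: 20.17
ee_pos: [408.3, 103.0, 199.4]
tcp_rot: [180.0, 0.0, -57.3]
contact_force: [1.1, 0.3, 0.7]
gripper_width: 17.7
```

{"op": "send_rows", "data": {
  "deltas": [
    [0,0,0,3,0],
    [0,0,0,3,0],
    [0,0,0,3,0],
    [0,0,0,2,0],
    [0,0,0,0.95,0]
  ]
}}

```text
time_s: 20.58
ee_pos: [408.7, 103.6, 77.5]
tcp_rot: [179.9, 0.1, -57.2]
contact_force: [-0.2, 0.1, -0.7]
gripper_width: 0.4
```

{"op": "send_rows", "data": {
  "deltas": [
    [0,0,0,0,0],
    [0,0,0,0,0],
    [0,0,0,0,0]
  ]
}}

```text
time_s: 20.83
ee_pos: [409.7, 103.4, 80.5]
tcp_rot: [-179.9, -0.0, -57.2]
contact_force: [-0.9, -0.2, -0.4]
gripper_width: 0.7
```

```bash
cat > cs.py <<'E'
from h import *
import sys
P=[]
e=np.array([np.cos(np.radians(32.6)),np.sin(np.radians(32.6))]); f=np.array([-e[1],e[0]]); o=np.array([678,277.4])
for n in("scene","top"):
    c,p,d=grab(n); P.append(p[...,::-1]); w=cloud(c,d).reshape(-1,3)
    X=(w[:,:2]-o)@e; Y=(w[:,:2]-o)@f; z=w[:,2]
    t=(abs(z-102.5)<2.5)&(X<-100)&(X>-250)&(abs(Y)<112); print(n,"panelX",np.round(np.percentile(X[t],[2,98]),1),t.sum())
    t=(abs(z-92)<4)&(X<-110)&(X>-215)&(abs(Y)<70)
    if t.sum()>50: print("tin c cab XY",np.round(cv2.minEnclosingCircle(np.stack([X[t],Y[t]],1).astype(np.float32)),1) if 0 else (np.round([X[t].min(),X[t].max(),Y[t].min(),Y[t].max()],1)),t.sum())
    for k,(x,y) in dict(a=(514.6,-79),b=(535.5,-199.5)).items():
        m=(np.hypot(w[:,0]-x,w[:,1]-y)<45)&(abs(z-76)<6)
        if m.sum()>50: print(k,np.round(cv2.minEnclosingCircle(w[m][:,:2].astype(np.float32))[0],1),m.sum())
a=P[0][120:300,270:540]
cv2.imwrite(f"pics/{sys.argv[1]}.png",np.hstack([cv2.resize(a,(450,300)),P[1][110:410,90:440]]))
s=monitor.observe(); g=s["ee_pos"]; print(s["time_s"],g,s["contact_force"],s["gripper_width"]); q=g[:2]-o; print("tcp in cab",q@e,q@f)
E
python3 cs.py s3
```

```text
scene panelX [-239.9 -225.6] 432
tin c cab XY [-201.4 -145.4  -31.1   28.5] 384
a [513.3 -80.9] 552
b [ 535.4 -200.8] 705
top panelX [-238.7 -102.1] 707
tin c cab XY [-199.6 -145.   -27.9   27.1] 584
a [512.9 -78.1] 596
b [ 535.  -198.3] 573
20.9333 [409.48239033 103.25941146  81.01607099] [-0.60216757  0.18096378 -0.10589719] 0.43554272048844667
tcp in cab -320.0351654907812 -2.035712879272128
```

View pics/s3.png

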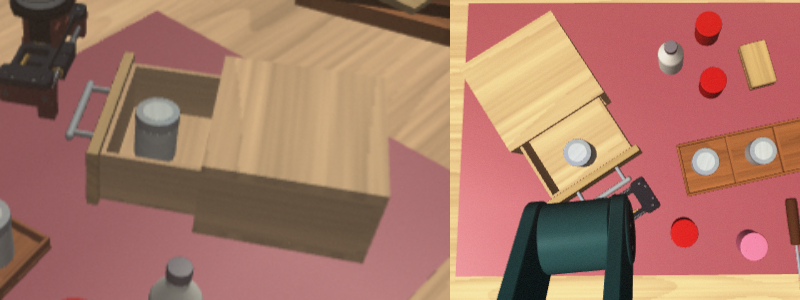

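Tin c stands upright in the drawer at about (577,152), and the closed fingers are in front of the handle. Now I'll push.

{"op": "send_rows", "data": {
  "deltas": [
    [0,0,-0.8,0,0],
    [0,0,-0.7,0,0],
    [0,0,-0.4,0,0],
    [0,0,-0.3,0,0],
    [0,0,-0.3,0,0]
  ]
}}

```text
time_s: 21.35
ee_pos: [429.7, 116.8, 80.4]
tcp_rot: [-180.0, -0.0, -57.2]
contact_force: [-0.5, -0.1, -0.0]
gripper_width: 0.0
```

{"op": "send_rows", "data": {
  "deltas": [
    [0,0,-0.3,0,0],
    [0,0,-0.3,0,0],
    [0,0,-0.3,0,0],
    [0,0,-0.3,0,0],
    [0,0,-0.3,0,0]
  ]
}}

```text
time_s: 21.77
ee_pos: [441.5, 124.7, 80.1]
tcp_rot: [180.0, 0.0, -57.2]
contact_force: [-0.8, 0.6, 1.0]
gripper_width: 0.8
```

{"op": "send_rows", "data": {
  "deltas": [
    [0,0,-0.4,0,0],
    [0,0,-0.5,0,0],
    [0,0,-0.5,0,0],
    [0,0,-0.5,0,0],
    [0,0,-0.5,0,0]
  ]
}}

```text
time_s: 22.18
ee_pos: [462.2, 138.0, 80.2]
tcp_rot: [180.0, 0.0, -57.2]
contact_force: [-1.3, -0.5, -0.1]
gripper_width: 0.9
```

{"op": "send_rows", "data": {
  "deltas": [
    [0,0,-0.5,0,0],
    [0,0,-0.5,0,0],
    [0,0,-0.5,0,0],
    [0,0,-0.5,0,0],
    [0,0,-0.5,0,0]
  ]
}}

```text
time_s: 22.6
ee_pos: [483.3, 151.5, 80.2]
tcp_rot: [180.0, -0.0, -57.2]
contact_force: [-2.4, -0.2, -0.2]
gripper_width: 0.5
```

{"op": "send_rows", "data": {
  "deltas": [
    [0,0,-0.5,0,0],
    [0,0,-0.5,0,0],
    [0,0,-0.5,0,0],
    [0,0,-0.5,0,0],
    [0,0,-0.5,0,0]
  ]
}}

```text
time_s: 23.02
ee_pos: [504.3, 165.0, 80.2]
tcp_rot: [180.0, 0.0, -57.2]
contact_force: [-2.2, -0.0, -0.2]
gripper_width: 0.4
```

{"op": "send_rows", "data": {
  "deltas": [
    [0,0,-0.5,0,0],
    [0,0,-0.5,0,0],
    [0,0,-0.5,0,0],
    [0,0,-0.5,0,0],
    [0,0,-0.4,0,0]
  ]
}}

```text
time_s: 23.43
ee_pos: [524.8, 178.0, 80.3]
tcp_rot: [-180.0, -0.0, -57.2]
contact_force: [-1.7, 0.5, -0.3]
gripper_width: 0.3
```

{"op": "send_rows", "data": {
  "deltas": [
    [0,0,-0.4,0,0],
    [0,0,-0.4,0,0],
    [0,0,-0.4,0,0],
    [0,0,-0.3,0,0],
    [0,0,0,0,0]
  ]
}}

```text
time_s: 23.85
ee_pos: [536.4, 185.6, 80.1]
tcp_rot: [179.9, -0.0, -57.2]
contact_force: [-2.2, -1.4, 1.5]
gripper_width: 0.2
```

{"op": "send_rows", "data": {
  "deltas": [
    [0,0,-0.15,0,0],
    [0,0,-0.15,0,0],
    [0,0,0,0,0]
  ]
}}

```text
time_s: 24.1
ee_pos: [536.5, 185.8, 80.0]
tcp_rot: [179.6, 0.0, -57.2]
contact_force: [-7.8, -6.8, 7.3]
gripper_width: 0.6
```

{"op": "send_rows", "data": {
  "deltas": [
    [0,0,-0.15,0,0],
    [0,0,-0.15,0,0],
    [0,0,0,0,0]
  ]
}}

```text
time_s: 24.35
ee_pos: [536.6, 186.0, 79.8]
tcp_rot: [179.3, 0.0, -57.1]
contact_force: [-12.1, -12.0, 13.1]
gripper_width: 0.2
```

```bash
python3 cs.py s4
```

```text
scene panelX [-118.2 -104.5] 446
a [513.9 -80.4] 554
b [ 535.5 -199.6] 698
top panelX [-117.2 -102.2] 290
a [512.9 -78.1] 597
b [ 535.5 -198. ] 568
24.45 [536.55331405 185.98383632  79.83606749] [-11.32945792 -11.91809279  12.87273195] 0.7183484955494819
tcp in cab -168.414457896674 -0.8064241942061802
```

The force rises with no further travel, so the drawer is at its stop. I'll back off.

{"op": "send_rows", "data": {
  "deltas": [
    [0,0,0.6,0,0],
    [0,0,1,0,0],
    [0,0,2,0,0],
    [0,0,2,0,0],
    [0,0,2,0,0]
  ]
}}

```text
time_s: 24.87
ee_pos: [477.9, 147.8, 80.4]
tcp_rot: [-179.9, -0.0, -57.2]
contact_force: [-0.1, -0.8, -0.6]
gripper_width: 0.6
```

{"op": "send_rows", "data": {
  "deltas": [
    [0,0,2,-2,0],
    [0,0,2,-3,0],
    [0,0,2,-3,0],
    [0,0,0,-3,0],
    [0,0,0,0,0]
  ]
}}

```text
time_s: 25.28
ee_pos: [430.2, 115.5, 195.2]
tcp_rot: [-179.5, -0.2, -57.3]
contact_force: [1.5, -0.5, 0.4]
gripper_width: 0.3
```

```bash
python3 cs.py s5
```

```text
scene panelX [-118.2 -104.4] 450
a [513.1 -80.1] 557
b [ 534.9 -201.1] 706
top panelX [-117.7 -102.4] 714
tin c cab XY [-118.7 -115.6  -67.3   67.2] 54
a [512.9 -78. ] 596
b [ 535.5 -198.1] 570
25.3833 [429.01342889 115.56847755 191.65657895] [-0.63556591 -0.20226672 -1.09825547] 0.4731317380521342
tcp in cab -296.9494300477682 -2.188663628497517
```

View pics/s5.png

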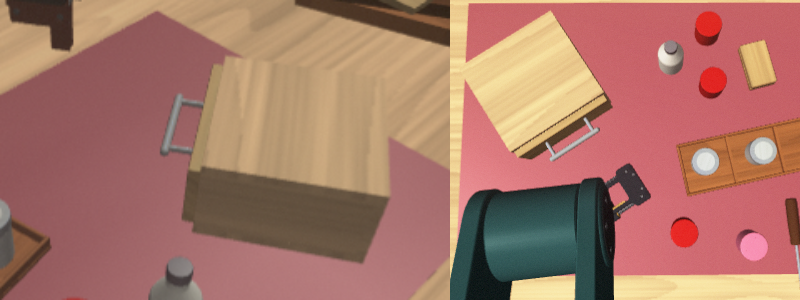

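The drawer is shut with its panel against the cabinet. Tins a and b stand in their compartments, the bystanders are where they were, and the arm is clear.

{"op": "send_rows", "data": {
  "deltas": [
    [0,0,0,0,0],
    [0,0,0,0,0],
    [0,0,0,0,0]
  ]
}}

```text
time_s: 25.63
ee_pos: [426.8, 115.5, 189.0]
tcp_rot: [179.9, 0.1, -57.2]
contact_force: [-0.7, 0.1, 0.5]
gripper_width: 0.1
```

```bash
python3 -c "
from rig import r
print(r.sign_off())"
```

```text
the job is handed in; nothing more can be done
None
```

The full tin is in the drawer, the drawer is shut, and the job was handed in at about 25.6 s. Lifting each tin in turn gave about 1.5 N for a, 0.7 N for b and 7 N for c, so the right-hand tin was the full one. I put a and b back, set c down upright at the drawer spot, and pushed the drawer shut by its handle.

**Drawer:** it travelled about 121 mm and stopped. The push force then rose to about 21 N with no further movement. The front panel ended about 2 cm closer to the cabinet's middle than I first estimated for the front edge, which I put down to error in locating the cabinet.

**Tins:** a and b stand within about 2 mm of where they started. Tin c was last seen upright with the drawer still open. It can't be seen inside the shut drawer, so I have not checked it since.

**Forces:** setting a and b back down showed brief forces of about 27 N and 25 N, under the 40 N limit but firmer than I intended. I lowered c in much smaller steps.

**Bystanders:** the sanding block, screwdriver and glue bottle look unmoved in the pictures. I did not re-measure them.

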